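# Hang the gold-ring carrier on the transfer rail

### The arm

A 6-joint arm with a two-finger parallel gripper is mounted at the origin on the work surface. World frame = base frame: x ahead of the robot, y to its left, z up, the work surface at z = 0. Lengths are in m, angles in rad, forces in N, time in s.
With the tool pointing down it reaches from about 0.325 to 0.775 m from the base axis. Payload 5.5 kg.
Tool frame: the origin (TCP) lies midway between the tips of the shut fingers; the grasp point (between the pads) lies 19 mm behind it; z points along the fingers, y is the line along which they close (so a half turn about z gives the same grasp; the last joint's range is limited). The gripper opens to 85 mm and grips with 20 to 120 N. Pads are 22 mm wide; open, the fingers measure 114 mm over their backs; the gripper's body (76 mm by 85 mm) begins 54 mm behind the grasp point. The pads swing forward as they close: fully open they stand 13 mm farther back than shut.
Start: joints at [-1.341, 0.091, 1.231, -0, 1.82, -0.057], TCP at [0.17, -0.576, 0.209] pointing down, gripper open.
Joint ranges: [-2.87, 2.87], [-0.86, 2.18], [0.17, 2.46], [-1.51, 4.65], [0.06, 2.69], [-2.65, 2.65]. Speed limits (rad/s): [2.57, 2.57, 3.01, 3.14, 3.14, 3.14].

### API

Orientations are given as a rotation vector (axis times angle).
In Python, from plant import robot, get_image, nets gives the robot as it stands.
- The arm moves only by the tool move_arm, never from a script. Its argument "steps" is a list of rows, each an object with "hand": the finger opening in mm, from 0 to 85.4; "translation": the shift along the tool's x, y, z in mm, a list of three; "turn": the turn about the tool's z in degrees. In form: [{"hand": hand, "translation": [tx, ty, tz], "turn": turn}, ...]. A call has 1 to 12 rows; each row is the pose to reach, as a shift and turn from the pose commanded when the call began, along the tool's axes at that moment; what a row does not reach only later rows make up. A row lasts 1/10 s, in which the tool goes at most 50 mm and 8.59 degrees, less where a joint would pass 70% of its speed; a pose out of reach is approached as far as the arm can. A call with a gripper value outside its range is refused whole. The fingers move at their own pace and stop on an object; the grip force is fixed at half the most. Time passes only in rows, so rows that repeat a pose let the fingers close. It gives the time, the measured TCP pose, the force, the opening and the grip force at its end, in the units of the state.
- robot.state(): the state, without advancing time (a new reading comes with each control period).
- get_image(name): name is "side" or "top" or "wrist"; returns a dict with "img" (480x640x3 uint8, red, green, blue), "intrinsics" (3x3 intrinsics, pixels), "k1" (the pictures are not rectified: a ray, as slopes to the right and down, at radius r is drawn at 1 + k1 r^2 times it, then the intrinsics apply), "R" (3x3) and "t" (3): a world point X has camera coordinates R X + t. Camera axes: x right, y down, z forward; pixel columns grow to the right and rows downward; lengths in m; the calibration is good to about 2 mm. A picture is of the moment at which its call begins. There is no depth.
- robot.finish_job(): hands the job in; it is judged then, once.
Trained networks look in the newest picture that a camera, given by its name, has taken for a name from the list of things; names that differ only in an ending like _2 or _b are one class to them, and where a whole thing is asked for, a point or a joint stands for the part that bears it (a point fixed in the world has none). Each returns a list of dicts, best first, with "score" (0 to 1); they miss things now and then, are a little off and sometimes report something else, mostly with a low value. They report only what shows in the picture. A call takes as long as a camera call. They do not tell look-alikes from the thing itself.
- nets.silhouettes(camera, label): "mask" (480x640 bool, what is visible of it) and "bbox" ([left, top, right, bottom] in pixels, round what is visible of it).
The state is a dict: "t": time; "joint_positions": joint angles; "qvel": joint speeds; "tau": joint torques, N m; "position": TCP position; "eef_rot": TCP orientation; "wrist_force": force on the tool from outside, world axes, zero at the start; "moment": the same for the moment, N m; "opening": finger opening in m; "grip_force": force on a finger pad.
Only numpy, scipy, OpenCV 4.12 (cv2) and the standard library are available. Lean on these libraries where they do the work, as an engineer would, in place of code of your own. Each camera call takes 0.05 s, during which the arm holds its last target. There are 200 camera calls.

### The job

Lift the ring carrier with the yellow grip block, bring it to the transfer rail from the robot's side with its hook raised above the red anti-jump lip and its tray below the rail, and lower it gently (do not drop it) until the hook's tongue stands on the green stretch of the channel behind the lip. Leave it hanging there upright, square to the rail and still, and leave the carriers with the blue and the black grip blocks where they are.

Things in the scene. Friction and masses are not known exactly. Their poses are not given: they have to be found in the camera images.
- carrier_yellow: Loose steel carrier (mm): tray with gold ring, 138 tall, 0.25 kg. Origin: foot of hook tongue, 75 above tray underside; z up, x to hook's open side (away from robot at start). Yellow grip block over origin: 30 (x) x 14 (y), z 29-63. Tongue 6 (x) x 40 (y), 24 long. Arm z 24-29. Upright: x -38 to -34. Tray x -38 to 46, y +-32; tray and stub top z -49. Balanced: hangs upright on its tongue.
- carrier_blue: Carrier of the same make with a blue grip block and silver ring: same sizes, origin and axes. Loose, standing upright on its tray 84 x 64 mm, 138 mm tall. To be left alone.
- carrier_black: Carrier of the same make with a black grip block and copper ring: same sizes, origin and axes. Loose, standing upright on its tray 84 x 64 mm, 138 mm tall. To be left alone.
- rail: Fixed channel rail, open below. Sizes mm. Origin: middle of green stretch (85 long) on channel floor, 95 above bench; z up, y along rail, x across, away from robot. Channel inside x +-15; floor 5 thick. Red lip x -20 to -15, top z 16. Back edge x 15 to 20, top z 10. Dark end posts y 150 to 170 either side, top z 20, on feet 10 high, x +-55, y 145 to 195.
Not all that is in view belongs to the job. What is shaped like the carrier_yellow but turquoise is not meant.

How it is judged:
By the outcome, as a careful person would: the job done as asked, in the order asked, and still so for the second after the job is handed in, with the robot touching nothing.
It also fails if it takes over 42 s, if anything falls off the work surface, if the arm or the gripper's body presses on something with over 40 N, if the wrist force passes 120 N, or if a joint passes its speed limit or range.

## Working session

There is one attempt and no reset: what is moved stays moved. The work goes in short steps, Python scripts to look and compute and a tool call to move; the robot and the scene stay as the last step left them, time stands still between calls to the robot, and variables do not carry over. Pictures are saved under pics/ and viewed, at most 10 in all, crops included, and the job is handed in when it is done.

Besides the shell and the picture viewer there is one more tool, called after "Request:" as name(argument=value, ...), one argument or row to a line, values as JSON. move_arm: Moves the arm, as the interface text tells. Its arguments: {"type":"object","properties":{"steps":{"type":"array","items":{"type":"object","properties":{"hand":{"type":"number"},"translation":{"type":"array","items":{"type":"number"}},"turn":{"type":"number"}}}}},"required":["steps"]}

```bash
mkdir -p pics
cat > h.py <<'E'
import numpy as np, cv2
from plant import robot, get_image, nets
def save(n,img): cv2.imwrite(n,cv2.cvtColor(np.ascontiguousarray(img),cv2.COLOR_RGB2BGR))
def proj(c,X):
    P=np.atleast_2d(X)@np.array(c['R']).T+np.array(c['t']); s=P[:,:2]/P[:,2:]
    s=s*(1+c['k1']*(s**2).sum(1,keepdims=True)); K=np.array(c['intrinsics'])
    return s@K[:2,:2].T+K[:2,2]
def ray(c,uv):
    K=np.array(c['intrinsics']); d=np.array([c['k1'],0,0,0,0.])
    s=cv2.undistortPoints(np.array(uv,float).reshape(-1,1,2),K,np.array([c['k1'],0,0,0.]))[:,0]
    R=np.array(c['R']); o=-R.T@np.array(c['t']); D=np.c_[s,np.ones(len(s))]@R
    return o,D
def onz(c,uv,z):
    o,D=ray(c,uv); return o+D*((z-o[2])/D[:,2])[:,None]
E
python3 - <<'E'
from h import *
a=get_image('side');b=get_image('top')
save('pics/side.png',a['img']);save('pics/top.png',b['img'])
for c in 'side','top':
  for l in ['carrier_yellow','carrier_blue','carrier_black','rail']:
    print(c,l,[(round(d['score'],2),[int(v) for v in d['bbox']]) for d in nets.silhouettes(c,l)])
print(a['k1'],robot.state()['t'], robot.state()['eef_rot'])
E
```

```text
side carrier_yellow [(0.84, [162, 301, 216, 373]), (0.72, [145, 250, 184, 317]), (0.67, [305, 327, 344, 395])]
side carrier_blue [(0.55, [255, 279, 311, 345])]
side carrier_black [(0.6, [400, 170, 440, 222]), (0.6, [211, 185, 349, 316])]
side rail [(0.61, [400, 168, 438, 224]), (0.59, [211, 186, 349, 313])]
top carrier_yellow [(0.91, [155, 212, 196, 252]), (0.74, [180, 134, 219, 186]), (0.74, [222, 315, 267, 352])]
top carrier_blue [(0.83, [238, 246, 274, 291])]
top carrier_black [(0.76, [463, 234, 504, 270]), (0.35, [156, 214, 197, 251])]
top rail [(0.65, [236, 167, 406, 231])]
-0.1193888393594487 0.5 [-3.10925116e+00 -4.48945906e-01  1.01399996e-05]
```

View pics/side.png

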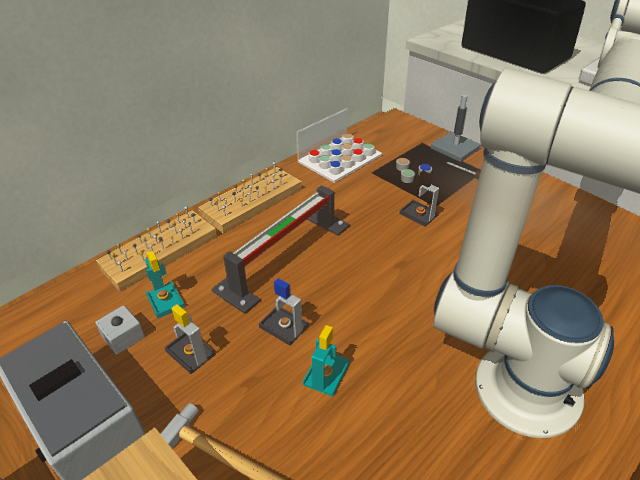

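View pics/top.png

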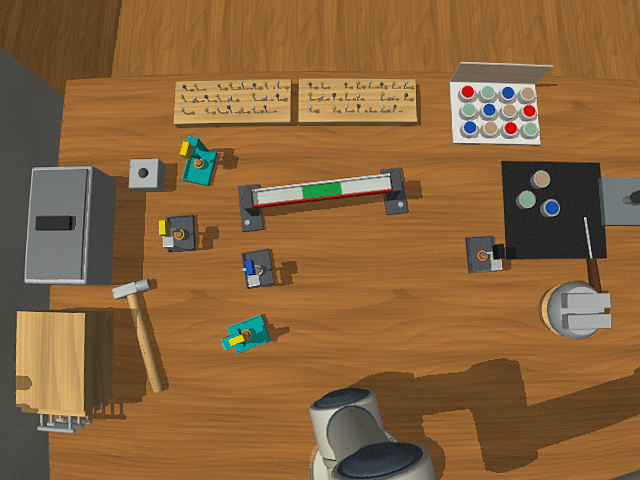

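The top view shows three things with yellow blocks: a grey-tray carrier at (178,232), and turquoise ones at (200,160) and (245,333). In the side view they are at (190,337), (163,285) and (325,360). I choose the grey one with the gold ring and will check it in a crop. The rail's green stretch is at top (322,190).

```bash
cat > m.py <<'E'
from h import *
from scipy.optimize import least_squares
def box(x0,x1,y0,y1,z0,z1): return np.array([[x,y,z] for x in(x0,x1) for y in(y0,y1) for z in(z0,z1)])/1000.
PARTS=[box(-15,15,-7,7,29,63),box(-38,15,-7,7,24,29),box(-38,-34,-10,10,-49,29),box(-38,46,-32,32,-75,-70)]
def T(p,X):
    c,s=np.cos(p[2]),np.sin(p[2]); return X@np.array([[c,s,0],[-s,c,0],[0,0,1]])+[p[0],p[1],p[3] if len(p)>3 else .075]
def hsvmask(c,lo,hi,bb):
    h=cv2.cvtColor(np.ascontiguousarray(c['img']),cv2.COLOR_RGB2HSV); m=cv2.inRange(h,lo,hi)
    o=np.zeros_like(m); l,t,r,b=bb; o[t:b,l:r]=m[t:b,l:r]; return o
def bm(m):
    k=cv2.boundingRect(m); M=cv2.moments(m,True); return [M['m10']/M['m00'],M['m01']/M['m00']],k,M['m00']
E
python3 - <<'E'
from m import *
a=get_image('side');b=get_image('top')
Y=((22,140,90),(34,255,255))
ma=hsvmask(a,*Y,(160,300,200,330)); mb=hsvmask(b,*Y,(150,212,178,240))
ca,_,na=bm(ma); cb,_,nb=bm(mb); print(ca,na,cb,nb)
oa,da=ray(a,[ca]);ob,db=ray(b,[cb])
A=np.c_[da[0],-db[0]]; s=np.linalg.lstsq(A,ob-oa,rcond=None)[0]; print('block',oa+s[0]*da[0],ob+s[1]*db[0])
# tray silhouettes
for c,n in((a,'side'),(b,'top')):
    d=nets.silhouettes(n,'carrier_yellow')[0]; np.save(n+'_m.npy',d['mask']); print(d['bbox'])
# green
G=((50,120,60),(75,255,255))
for c,bb,z in((b,(290,170,350,205),.095),(a,(255,200,310,245),.095)):
    m=hsvmask(c,*G,bb); ce,_,n=bm(m); r=cv2.minAreaRect(np.argwhere(m)[:,::-1].astype(np.float32)); q=cv2.boxPoints(r)
    print('green',ce,n,onz(c,[ce],z).round(4),'\n',onz(c,q,z).round(4))
big=cv2.resize(b['img'][130:360,140:290],None,fx=3.0,fy=2.6*1.0,interpolation=cv2.INTER_CUBIC)[:600]
big2=cv2.resize(a['img'][290:380,140:230],None,fx=3.8,fy=3.8,interpolation=cv2.INTER_CUBIC)
cv=np.zeros((600,800,3),np.uint8); cv[:598,:450]=big[:598]; cv[:342,455:797]=big2; save('pics/crop.png',cv)
E
```

```text
[180.02100840336135, 315.1512605042017] 238.0 [162.48648648648648, 227.43243243243242] 111.0
block [0.53806223 0.41856974 0.12515952] [0.54000641 0.42059203 0.12614555]
[147.1, 249.6, 182.6, 319.1]
[182.0, 135.3, 216.0, 188.5]
green [321.25162689804773, 189.9652928416486] 461.0 [[0.625 0.085 0.095]] 
 [[0.6336 0.1276 0.095 ]
 [0.6433 0.0449 0.095 ]
 [0.6168 0.0421 0.095 ]
 [0.6072 0.1244 0.095 ]]
green [280.64900662251654, 225.9205298013245] 151.0 [[0.6317 0.0849 0.095 ]] 
 [[0.6346 0.1246 0.095 ]
 [0.6456 0.0379 0.095 ]
 [0.629  0.0432 0.095 ]
 [0.6188 0.1289 0.095 ]]
```

View pics/crop.png

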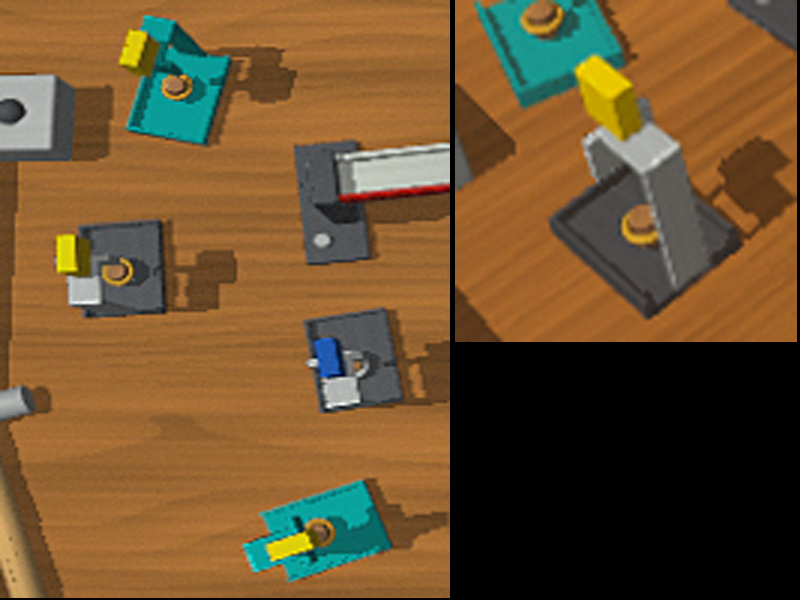

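The crop confirms the choice: grey tray, gold ring, yellow block, upright on the robot's side. Carrier block is at about (0.539, 0.420) with yaw about +5°; the green stretch is at about (0.63, 0.085) with yaw about +6.7°. I go over via a waypoint.

Request:
move_arm(
  steps=[
    {"hand":85,"translation":[25,-22,-30],"turn":3},
    {"hand":85,"translation":[60,-52,-60],"turn":8},
    {"hand":85,"translation":[432,-369,-91],"turn":11},
    {"hand":85,"translation":[432,-369,-91],"turn":11},
    {"hand":85,"translation":[432,-369,-91],"turn":11},
    {"hand":85,"translation":[432,-369,-91],"turn":11},
    {"hand":85,"translation":[432,-369,-91],"turn":11},
    {"hand":85,"translation":[432,-369,-91],"turn":11},
    {"hand":85,"translation":[432,-369,-91],"turn":11},
    {"hand":85,"translation":[432,-369,-91],"turn":11},
    {"hand":85,"translation":[432,-369,-91],"turn":11},
    {"hand":85,"translation":[432,-369,-91],"turn":11},
  ],
)

```text
t: 1.9
position: [0.4805, -0.0971, 0.3005]
eef_rot: [3.138, 0.15, 0.001]
wrist_force: [1.4, -0.6, 1.1]
opening: 0.0849
grip_force: 0.0
```

Request:
move_arm(
  steps=[
    {"hand":85,"translation":[57,-177,0],"turn":0},
    {"hand":85,"translation":[57,-177,0],"turn":0},
    {"hand":85,"translation":[57,-177,0],"turn":0},
    {"hand":85,"translation":[57,-177,0],"turn":0},
    {"hand":85,"translation":[57,-177,0],"turn":0},
    {"hand":85,"translation":[57,-177,0],"turn":0},
  ],
)

```text
t: 2.5
position: [0.5196, 0.0828, 0.2999]
eef_rot: [3.137, 0.152, -0.001]
wrist_force: [-0.6, 0.1, 0.8]
opening: 0.0851
grip_force: 0.0
```

Run:
```python
from m import *
w=get_image('wrist'); save('pics/w1.png',w['img']); import pickle; pickle.dump(w,open('w1.pkl','wb'))
G=((50,120,60),(75,255,255))
m=hsvmask(w,*G,(0,0,640,480)); ce,k,n=bm(m); q=cv2.boxPoints(cv2.minAreaRect(np.argwhere(m)[:,::-1].astype(np.float32)))
print(ce,k,n,onz(w,[ce],.095)); print(q); P=onz(w,q,.095);print(P)
print(proj(w,[[.63,.085,.095]]),robot.state()['position'])
```

```text
[323.57628635346754, 107.39776286353468] (284, 93, 80, 30) 2235.0 [[0.62551486 0.08331391 0.095     ]]
[[283.6518   93.7598 ]
 [362.99115  92.45916]
 [363.45648 120.84498]
 [284.11713 122.14562]]
[[0.63469956 0.12538867 0.095     ]
 [0.64393393 0.04465638 0.095     ]
 [0.61647672 0.04049056 0.095     ]
 [0.60704124 0.12284187 0.095     ]]
[[322.40015203 102.64636189]] [0.51961439 0.08187229 0.30012764]
```

View pics/w1.png

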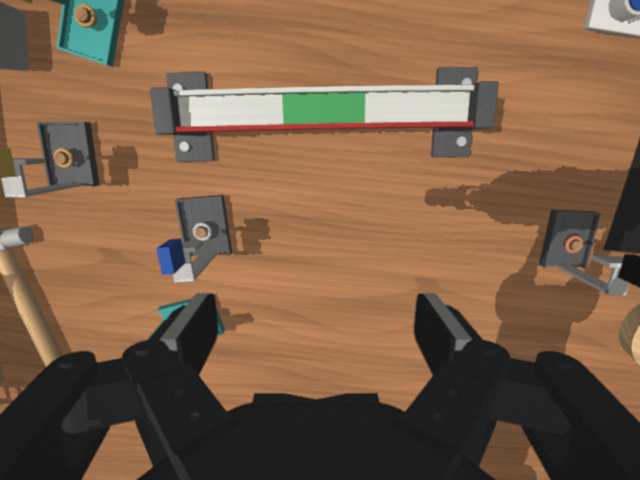

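The wrist picture shows the rail square above the hand: green from (284,94) to (363,121), lip on the near side, and the yellow carrier at the far left (65,158). The rail yaw is about 6.5°. Next I go to the carrier and settle the rail offset from this picture.

Run:
```python
from m import *
import pickle
w=pickle.load(open('w1.pkl','rb'))
print('cam',-np.array(w['R']).T@w['t'])
h=cv2.cvtColor(w['img'],cv2.COLOR_RGB2HSV)
for u in (310,340):
  print(u,[(r,tuple(map(int,w['img'][r,u]))) for r in range(82,136,1) if r<100 or r>115])
m=hsvmask(w,(50,120,60),(75,255,255),(0,0,640,480))
def mid(r): c=np.where(m[r])[0]; return c.min()-.5,c.max()+.5
print(mid(100),mid(112))
for p in (0,6.5):
  pass
a=np.deg2rad(6.5)
for x0 in (.622,.626,.630):
  for x,z in((20,10),(15,10),(15,0),(-15,0),(-15,16),(-20,16),(-20,-5)):
    print(x0,x,z,proj(w,T([x0,.084,a,.095],np.array([[x,0,z]])/1000.)).round(1)[0],end=';')
  print()
```

```text
cam [0.59085365 0.08827988 0.4658068 ]
310 [(82, (156, 110, 75)), (83, (158, 111, 77)), (84, (159, 111, 74)), (85, (160, 111, 76)), (86, (164, 136, 115)), (87, (206, 202, 189)), (88, (221, 221, 212)), (89, (221, 220, 212)), (90, (216, 216, 203)), (91, (183, 181, 172)), (92, (114, 119, 109)), (93, (80, 127, 87)), (94, (83, 161, 98)), (95, (84, 168, 101)), (96, (85, 167, 101)), (97, (84, 167, 100)), (98, (84, 167, 100)), (99, (84, 167, 101)), (116, (84, 167, 100)), (117, (84, 167, 100)), (118, (84, 168, 100)), (119, (85, 168, 101)), (120, (84, 168, 101)), (121, (83, 168, 100)), (122, (97, 163, 97)), (123, (139, 132, 82)), (124, (174, 80, 61)), (125, (184, 59, 55)), (126, (182, 59, 55)), (127, (168, 55, 51)), (128, (132, 50, 43)), (129, (103, 64, 45)), (130, (105, 75, 52)), (131, (105, 76, 51)), (132, (115, 82, 56)), (133, (145, 102, 69)), (134, (165, 116, 79)), (135, (172, 121, 82))]
340 [(82, (159, 112, 76)), (83, (160, 112, 76)), (84, (156, 109, 74)), (85, (160, 123, 96)), (86, (190, 176, 159)), (87, (220, 219, 206)), (88, (223, 223, 215)), (89, (221, 220, 210)), (90, (206, 205, 193)
[... 564 characters left out ...]
59)), (133, (146, 103, 70)), (134, (163, 115, 78)), (135, (165, 116, 79))]
(np.float64(283.5), np.float64(363.5)) (np.float64(283.5), np.float64(363.5))
0.622 20 10 [322.6  88.8];0.622 15 10 [322.6  94.2];0.622 15 0 [322.4  95.5];0.622 -15 0 [322.7 126. ];0.622 -15 16 [323.  125.3];0.622 -20 16 [323.1 130.5];0.622 -20 -5 [322.7 131.1];
0.626 20 10 [323.   84.5];0.626 15 10 [323.   89.9];0.626 15 0 [322.8  91.3];0.626 -15 0 [323.1 122. ];0.626 -15 16 [323.5 121.2];0.626 -20 16 [323.5 126.4];0.626 -20 -5 [323.1 127.2];
0.63 20 10 [323.4  80.2];0.63 15 10 [323.4  85.6];0.63 15 0 [323.2  87.2];0.63 -15 0 [323.5 118. ];0.63 -15 16 [323.9 117. ];0.63 -20 16 [323.9 122.2];0.63 -20 -5 [323.4 123.3];
```

Request:
move_arm(
  steps=[
    {"hand":85,"translation":[-10,-332,0],"turn":0},
    {"hand":85,"translation":[-10,-332,0],"turn":0},
    {"hand":85,"translation":[-10,-332,0],"turn":0},
    {"hand":85,"translation":[-10,-332,0],"turn":0},
    {"hand":85,"translation":[-10,-332,0],"turn":0},
    {"hand":85,"translation":[-10,-332,0],"turn":0},
    {"hand":85,"translation":[-10,-332,0],"turn":0},
    {"hand":85,"translation":[-10,-332,0],"turn":0},
    {"hand":85,"translation":[-10,-332,0],"turn":0},
  ],
)

```text
t: 3.45
position: [0.479, 0.4108, 0.2998]
eef_rot: [3.137, 0.147, -0.0]
wrist_force: [0.1, -0.0, -1.4]
opening: 0.085
grip_force: 0.0
```

Run:
```python
from m import *
import pickle
w=get_image('wrist'); save('pics/w2.png',w['img']); pickle.dump(w,open('w2.pkl','wb'))
print([(round(d['score'],2),[int(v) for v in d['bbox']]) for d in nets.silhouettes('wrist','carrier_yellow')])
st=robot.state();print(st['position'],st['eef_rot'])
```

```text
[(0.9, [329, 0, 389, 58]), (0.78, [291, 111, 344, 192]), (0.62, [374, 286, 434, 376])]
[0.47924968 0.40994196 0.30063785] [3.13815102e+00 1.44989053e-01 1.19421327e-03]
```

View pics/w2.png

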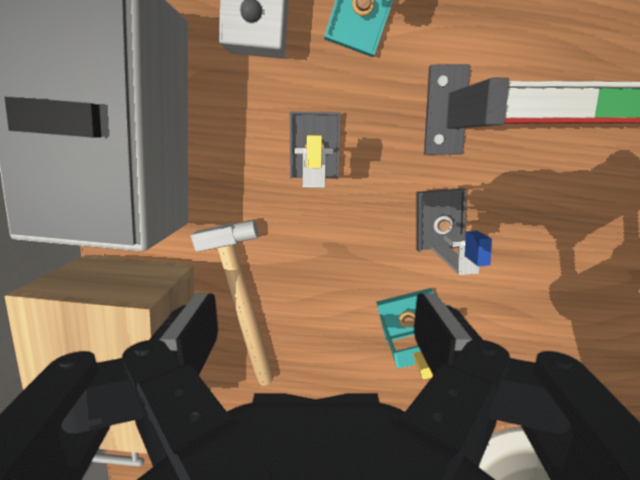

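The picture shows the yellow carrier at (315,150), nearly aligned with the tool. I fit its pose by silhouette.

Run:
```python
from m import *
import pickle
from scipy.optimize import minimize
w=pickle.load(open('w2.pkl','rb'))
d=[d for d in nets.silhouettes('wrist','carrier_yellow') if abs(d['bbox'][0]-291)<12][0]
M=d['mask'].astype(np.uint8)
my=hsvmask(w,(22,120,70),(34,255,255),(290,110,345,195))
S=4
def rast(c,p,parts):
    o=np.zeros((480*1,640*1),np.uint8)
    big=np.zeros((100*S,80*S),np.uint8)
    for X in parts:
        q=proj(c,T(p,X)); hull=cv2.convexHull(((q-[280,100])*S+S/2).astype(np.float32))
        cv2.fillConvexPoly(big,np.round(hull).astype(np.int32),255)
    return cv2.resize(big,(80,100),interpolation=cv2.INTER_AREA)/255.
ty=my[100:200,280:360]/255.; tm=M[100:200,280:360].astype(float)
def cost(p):
    p=[p[0],p[1],p[2]]
    return np.abs(rast(w,p,PARTS[:1])-ty).sum()*1.5+np.abs(rast(w,p,PARTS)-tm).sum()
best=min((minimize(cost,[.539+dx,.419,a],method='Nelder-Mead',options=dict(initial_simplex=np.array([[.539+dx,.419,a],[.545+dx,.419,a],[.539+dx,.425,a],[.539+dx,.419,a+.08]]))) for dx in(-.004,.004) for a in(.05,.1,.15)),key=lambda r:r.fun)
print(best.x,np.rad2deg(best.x[2]),best.fun,ty.sum(),tm.sum())
# independent: tray rect
img=w['img'];hs=cv2.cvtColor(img,cv2.COLOR_RGB2HSV)
r=cv2.minAreaRect(np.argwhere(M)[:,::-1].astype(np.float32));q=cv2.boxPoints(r);print(q);
ry=cv2.boxPoints(cv2.minAreaRect(np.argwhere(my)[:,::-1].astype(np.float32))); P=onz(w,ry,.138);print(ry,P,P.mean(0))
```

```text
[0.54131413 0.41694695 0.07991418] 4.578745033962461 209.7823529411765 447.0 3492.0
[[290. 111.]
 [340. 111.]
 [340. 188.]
 [290. 188.]]
[[306. 136.]
 [321. 136.]
 [321. 167.]
 [306. 167.]] [[0.55428086 0.42536086 0.138     ]
 [0.55560828 0.41143272 0.138     ]
 [0.52728346 0.40860815 0.138     ]
 [0.52592477 0.42286317 0.138     ]] [0.54077434 0.41706623 0.138     ]
```

Request:
move_arm(
  steps=[
    {"hand":85,"translation":[40,-1,25],"turn":0},
    {"hand":85,"translation":[62,-1,70],"turn":0},
    {"hand":85,"translation":[62,-1,110],"turn":0},
    {"hand":85,"translation":[62,-1,150],"turn":0},
    {"hand":85,"translation":[62,-1,180],"turn":0},
    {"hand":85,"translation":[62,-1,190],"turn":0},
    {"hand":50,"translation":[62,-1,190],"turn":0},
    {"hand":30,"translation":[62,-1,190],"turn":0},
  ],
)

```text
t: 4.4
position: [0.541, 0.4186, 0.1128]
eef_rot: [-3.136, -0.147, -0.005]
wrist_force: [-0.6, 1.0, 0.6]
opening: 0.0584
grip_force: 0.0
```

Run:
```python
from h import *
w=get_image('wrist'); a=get_image('side')
cv=np.zeros((480,800,3),np.uint8); cv[:, :400]=w['img'][:,120:520]; cv[:400,400:]=cv2.resize(a['img'][250:390,120:260],(400,400)); save('pics/g1.png',cv)
st=robot.state();print(st['position'],st['eef_rot'],st['opening'],st['t'])
```

```text
[0.54110396 0.41916085 0.11352903] [-3.13544409 -0.14822989 -0.00650592] 0.04315816718797047 4.5
```

View pics/g1.png

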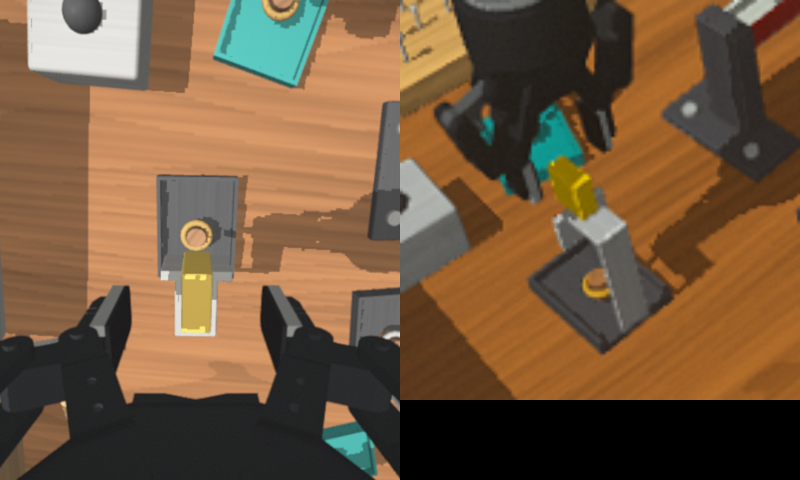

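The block is centred between the fingers, which clear the arm. Closing.

Request:
move_arm(
  steps=[
    {"hand":25,"translation":[0,0,0],"turn":0},
    {"hand":15,"translation":[0,0,0],"turn":0},
    {"hand":5,"translation":[0,0,0],"turn":0},
    {"hand":0,"translation":[0,0,0],"turn":0},
    {"hand":0,"translation":[0,0,0],"turn":0},
    {"hand":0,"translation":[0,0,0],"turn":0},
    {"hand":0,"translation":[0,0,0],"turn":0},
    {"hand":0,"translation":[0,0,0],"turn":0},
  ],
)

```text
t: 5.3
position: [0.5406, 0.4187, 0.1117]
eef_rot: [-3.137, -0.148, -0.004]
wrist_force: [0.1, -2.4, 6.9]
opening: 0.0115
grip_force: 58.8
```

Request:
move_arm(
  steps=[
    {"hand":0,"translation":[0,0,-5],"turn":0},
    {"hand":0,"translation":[0,0,-14],"turn":0},
    {"hand":0,"translation":[0,0,-28],"turn":0},
    {"hand":0,"translation":[0,0,-48],"turn":0},
    {"hand":0,"translation":[0,0,-73],"turn":0},
    {"hand":0,"translation":[0,0,-100],"turn":0},
    {"hand":0,"translation":[0,0,-127],"turn":0},
    {"hand":0,"translation":[0,0,-152],"turn":0},
    {"hand":0,"translation":[0,0,-172],"turn":0},
    {"hand":0,"translation":[0,0,-185],"turn":0},
    {"hand":0,"translation":[0,0,-190],"turn":0},
    {"hand":0,"translation":[0,0,-190],"turn":0},
  ],
)

```text
t: 6.5
position: [0.5401, 0.4188, 0.3014]
eef_rot: [-3.137, -0.149, -0.002]
wrist_force: [-0.2, -0.9, -2.4]
opening: 0.011
grip_force: 58.6
```

Run:
```python
from h import *
w=get_image('wrist'); a=get_image('side')
cv=np.zeros((480,800,3),np.uint8); cv[:, :400]=w['img'][:,120:520]; cv[:400,400:]=cv2.resize(a['img'][180:340,90:250],(400,400)); save('pics/g2.png',cv)
st=robot.state();print(st['position'],st['eef_rot'],st['opening'],st['t'],st['wrist_force'],st['moment'])
```

```text
[0.53984804 0.41864188 0.29913982] [ 3.13735827e+00  1.49022778e-01 -1.84667355e-03] 0.011295701553028182 6.6 [ 0.16437187 -0.02514317 -2.8441643 ] [ 0.00821841 -0.04292578  0.01487699]
```

View pics/g2.png

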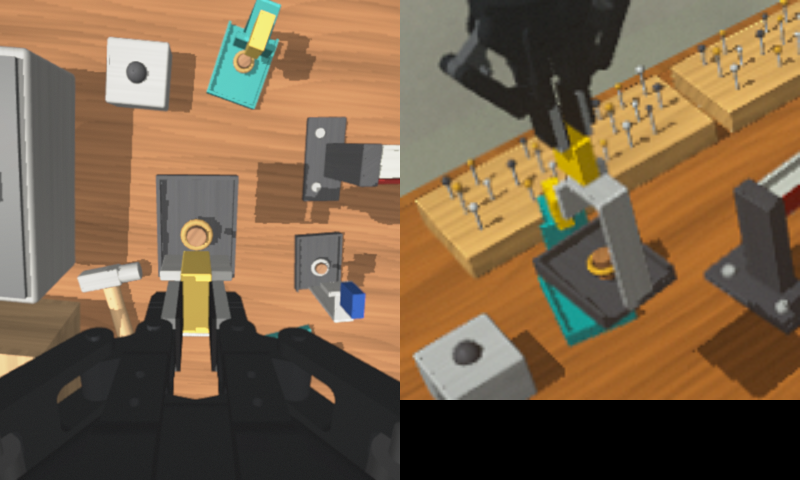

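The carrier is held upright, with its tray square in the picture at (157–238, 176–278) as before. I bring it over to staging, 100 mm short of the rail.

Request:
move_arm(
  steps=[
    {"hand":0,"translation":[-1,8,0],"turn":0},
    {"hand":0,"translation":[-3,25,0],"turn":-0.1},
    {"hand":0,"translation":[-8,55,0],"turn":-0.2},
    {"hand":0,"translation":[-13,95,0],"turn":-0.4},
    {"hand":0,"translation":[-19,140,0],"turn":-0.6},
    {"hand":0,"translation":[-26,185,0],"turn":-0.8},
    {"hand":0,"translation":[-32,230,0],"turn":-1},
    {"hand":0,"translation":[-38,270,0],"turn":-1.1},
    {"hand":0,"translation":[-42,303,0],"turn":-1.1},
    {"hand":0,"translation":[-46,326,0],"turn":-1.1},
    {"hand":0,"translation":[-48,339,0],"turn":-1.1},
    {"hand":0,"translation":[-48,344,0],"turn":-1.1},
  ],
)

```text
t: 7.8
position: [0.5243, 0.0704, 0.2998]
eef_rot: [3.137, 0.176, -0.001]
wrist_force: [0.8, 1.0, -2.5]
opening: 0.0113
grip_force: 58.6
```

Request:
move_arm(
  steps=[
    {"hand":0,"translation":[0,0,5],"turn":0},
    {"hand":0,"translation":[0,0,15],"turn":0},
    {"hand":0,"translation":[0,0,33],"turn":0},
    {"hand":0,"translation":[0,0,56],"turn":0},
    {"hand":0,"translation":[0,0,82],"turn":0},
    {"hand":0,"translation":[0,0,104],"turn":0},
    {"hand":0,"translation":[0,0,122],"turn":0},
    {"hand":0,"translation":[0,0,134],"turn":0},
    {"hand":0,"translation":[0,0,140],"turn":0},
    {"hand":0,"translation":[0,0,140],"turn":0},
    {"hand":0,"translation":[0,0,140],"turn":0},
  ],
)

```text
t: 8.9
position: [0.5251, 0.0719, 0.1609]
eef_rot: [-3.136, -0.18, -0.002]
wrist_force: [-0.0, 0.2, -2.8]
opening: 0.0115
grip_force: 58.6
```

Run:
```python
from m import *
w=get_image('wrist'); a=get_image('side')
st=robot.state();p=np.array(st['position']);rv=st['eef_rot'];yaw=2*np.arctan2(rv[1],rv[0]);yaw=(yaw+np.pi)%(2*np.pi)-np.pi
print(p,np.rad2deg(yaw),rv,st['opening'],st['t'],st['wrist_force'])
for c,n in((w,'w'),(a,'s')):
    im=c['img'].copy()
    P=[p[0],p[1],yaw,p[2]-.0367]
    for X in (PARTS[0],PARTS[3]):
        for u,v in proj(c,T(P,X)): cv2.circle(im,(int(round(u)),int(round(v))),1,(255,0,255),-1)
    R=np.array([[x,y,z] for x,z in((-15,16),(-20,16),(20,10),(15,10)) for y in(-42.5,42.5)])/1000
    for u,v in proj(c,T([.6245,.0833,np.deg2rad(6.5),.095],R)): cv2.circle(im,(int(round(u)),int(round(v))),1,(0,255,255),-1)
    if n=='w': cv=np.zeros((600,800,3),np.uint8); cv[:480,:400]=im[:,120:520]
    else: cv[:400,400:]=cv2.resize(im[180:340,220:380],(400,400))
save('pics/g3.png',cv)
```

```text
[0.52528936 0.07176343 0.16137058] 6.5384166099168 [-3.13645383 -0.17915566 -0.00334116] 0.011671550390415729 9.0 [ 0.43849585  0.56132344 -3.89123695]
```

View pics/g3.png

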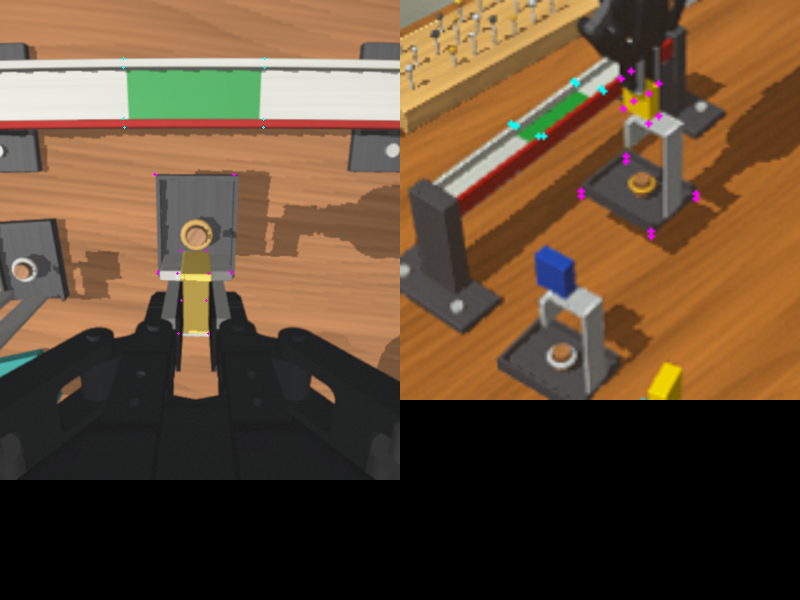

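The overlay agrees with the picture in the wrist view: the carrier is square to the rail, centred on the green and 100 mm short of it. The tongue is about 14 mm over the lip and the tray stub about 14 mm under the rail. Going in.

Request:
move_arm(
  steps=[
    {"hand":0,"translation":[3,0,0],"turn":0},
    {"hand":0,"translation":[9,0,0],"turn":0},
    {"hand":0,"translation":[19,0,0],"turn":0},
    {"hand":0,"translation":[32,0,0],"turn":0},
    {"hand":0,"translation":[46,0,0],"turn":0},
    {"hand":0,"translation":[60,0,0],"turn":0},
    {"hand":0,"translation":[73,0,0],"turn":0},
    {"hand":0,"translation":[85,0,0],"turn":0},
    {"hand":0,"translation":[94,0,0],"turn":0},
    {"hand":0,"translation":[99,0,0],"turn":0},
    {"hand":0,"translation":[100,0,0],"turn":0},
    {"hand":0,"translation":[100,0,0],"turn":0},
  ],
)

```text
t: 10.2
position: [0.624, 0.083, 0.16]
eef_rot: [3.136, 0.179, -0.001]
wrist_force: [-0.7, 0.5, -1.8]
opening: 0.0112
grip_force: 58.6
```

Run:
```python
from m import *
w=get_image('wrist'); a=get_image('side')
st=robot.state();p=np.array(st['position']);rv=st['eef_rot']
print(p,rv,st['t'],st['wrist_force'],st['moment'])
cv=np.zeros((600,800,3),np.uint8); cv[:480,:400]=w['img'][:,120:520]; cv[:400,400:]=cv2.resize(a['img'][180:300,210:330],(400,400),interpolation=cv2.INTER_CUBIC)
save('pics/g4.png',cv)
```

```text
[0.62383724 0.08302642 0.16026386] [3.13645564e+00 1.79023358e-01 1.02677841e-04] 10.3 [-0.13910758 -0.21177665 -2.75070843] [ 0.02975015 -0.04674657  0.01491869]
```

View pics/g4.png

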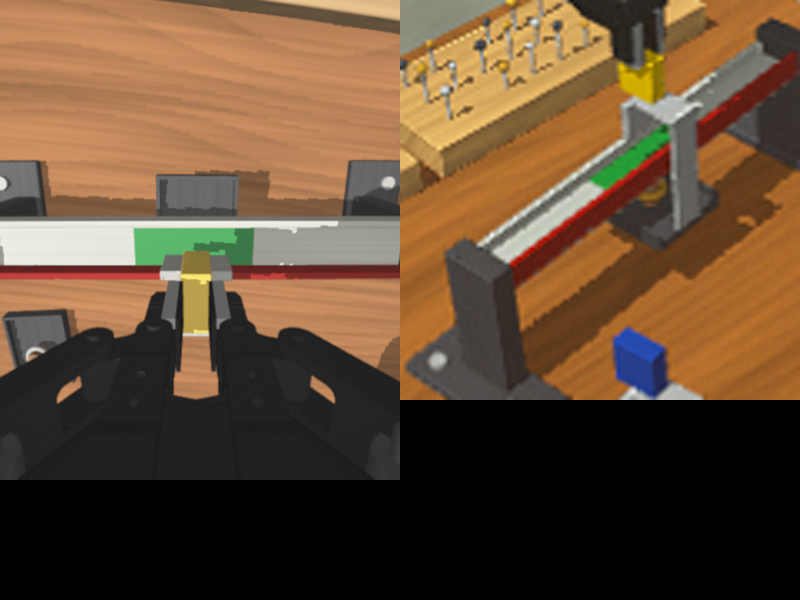

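The tongue is over the channel behind the lip, within the green, with the tray under the rail. Contact is expected about 28 mm lower.

Request:
move_arm(
  steps=[
    {"hand":0,"translation":[0,0,3],"turn":0},
    {"hand":0,"translation":[0,0,8],"turn":0},
    {"hand":0,"translation":[0,0,13],"turn":0},
    {"hand":0,"translation":[0,0,18],"turn":0},
    {"hand":0,"translation":[0,0,21],"turn":0},
    {"hand":0,"translation":[0,0,23],"turn":0},
    {"hand":0,"translation":[0,0,24],"turn":0},
    {"hand":0,"translation":[0,0,25],"turn":0},
    {"hand":0,"translation":[0,0,25],"turn":0},
  ],
)

```text
t: 11.2
position: [0.6241, 0.083, 0.1351]
eef_rot: [3.136, 0.179, 0.0]
wrist_force: [-0.5, 0.3, -2.4]
opening: 0.0118
grip_force: 58.7
```

Request:
move_arm(
  steps=[
    {"hand":0,"translation":[0,0,0.5],"turn":0},
    {"hand":0,"translation":[0,0,1],"turn":0},
    {"hand":0,"translation":[0,0,1.5],"turn":0},
    {"hand":0,"translation":[0,0,2],"turn":0},
    {"hand":0,"translation":[0,0,2],"turn":0},
  ],
)

```text
t: 11.7
position: [0.624, 0.083, 0.133]
eef_rot: [-3.136, -0.179, 0.0]
wrist_force: [0.1, 0.6, -2.4]
opening: 0.0111
grip_force: 58.7
```

Request:
move_arm(
  steps=[
    {"hand":0,"translation":[0,0,0.5],"turn":0},
    {"hand":0,"translation":[0,0,1],"turn":0},
    {"hand":0,"translation":[0,0,1],"turn":0},
  ],
)

```text
t: 12.0
position: [0.624, 0.083, 0.132]
eef_rot: [-3.136, -0.179, 0.0]
wrist_force: [0.4, -0.9, -3.0]
opening: 0.0113
grip_force: 58.7
```

Request:
move_arm(
  steps=[
    {"hand":0,"translation":[0,0,0.5],"turn":0},
    {"hand":0,"translation":[0,0,0.5],"turn":0},
  ],
)

```text
t: 12.2
position: [0.6241, 0.083, 0.1317]
eef_rot: [3.136, 0.179, 0.0]
wrist_force: [0.2, -0.4, -1.8]
opening: 0.0112
grip_force: 58.7
```

Request:
move_arm(
  steps=[
    {"hand":0,"translation":[0,0,0.5],"turn":0},
    {"hand":0,"translation":[0,0,0.5],"turn":0},
  ],
)

```text
t: 12.4
position: [0.6243, 0.083, 0.1316]
eef_rot: [3.136, 0.179, 0.001]
wrist_force: [0.3, -0.9, 0.3]
opening: 0.0115
grip_force: 59.0
```

Request:
move_arm(
  steps=[
    {"hand":0,"translation":[0,0,0.5],"turn":0},
    {"hand":0,"translation":[0,0,0.5],"turn":0},
  ],
)

```text
t: 12.6
position: [0.6244, 0.0829, 0.1315]
eef_rot: [3.136, 0.179, 0.002]
wrist_force: [-0.9, -0.9, 3.3]
opening: 0.0113
grip_force: 59.3
```

Contact is made: the force went from −2.7 to +3.3 N. I ease off 0.5 mm and open.

Request:
move_arm(
  steps=[
    {"hand":0,"translation":[0,0,-0.4],"turn":0},
    {"hand":0,"translation":[0,0,-0.4],"turn":0},
    {"hand":13,"translation":[0,0,-0.4],"turn":0},
    {"hand":15,"translation":[0,0,-0.4],"turn":0},
    {"hand":17,"translation":[0,0,-0.4],"turn":0},
    {"hand":20,"translation":[0,0,-0.4],"turn":0},
    {"hand":25,"translation":[0,0,-0.4],"turn":0},
    {"hand":32,"translation":[0,0,-0.4],"turn":0},
    {"hand":40,"translation":[0,0,-0.4],"turn":0},
    {"hand":40,"translation":[0,0,-0.4],"turn":0},
  ],
)

```text
t: 13.6
position: [0.6241, 0.083, 0.131]
eef_rot: [-3.136, -0.179, -0.0]
wrist_force: [-0.1, 0.7, 0.1]
opening: 0.0401
grip_force: 0.0
```

Request:
move_arm(
  steps=[
    {"hand":45,"translation":[0,0,-4],"turn":0},
    {"hand":50,"translation":[0,0,-12],"turn":0},
    {"hand":50,"translation":[0,0,-25],"turn":0},
    {"hand":50,"translation":[0,0,-45],"turn":0},
    {"hand":50,"translation":[0,0,-70],"turn":0},
    {"hand":50,"translation":[0,0,-95],"turn":0},
    {"hand":50,"translation":[0,0,-110],"turn":0},
    {"hand":50,"translation":[0,0,-120],"turn":0},
    {"hand":50,"translation":[0,0,-120],"turn":0},
  ],
)

```text
t: 14.5
position: [0.6246, 0.0831, 0.2537]
eef_rot: [-3.136, -0.179, -0.006]
wrist_force: [1.1, -0.6, -0.5]
opening: 0.0499
grip_force: 0.0
```

Run:
```python
from m import *
w=get_image('wrist'); a=get_image('side')
st=robot.state();print(st['position'],st['t'],st['wrist_force'])
cv=np.zeros((600,800,3),np.uint8); cv[:480,:400]=w['img'][:,120:520]; cv[:400,400:]=cv2.resize(a['img'][180:300,210:330],(400,400),interpolation=cv2.INTER_CUBIC)
save('pics/g5.png',cv)
import time
b=get_image('side'); print(np.abs(b['img'][180:300,210:330].astype(int)-a['img'][180:300,210:330]).mean())
```

```text
[0.62403045 0.08303971 0.25064271] 14.6 [-1.69017164  0.10285016 -0.93293729]
1.3632638888888888
```

View pics/g5.png

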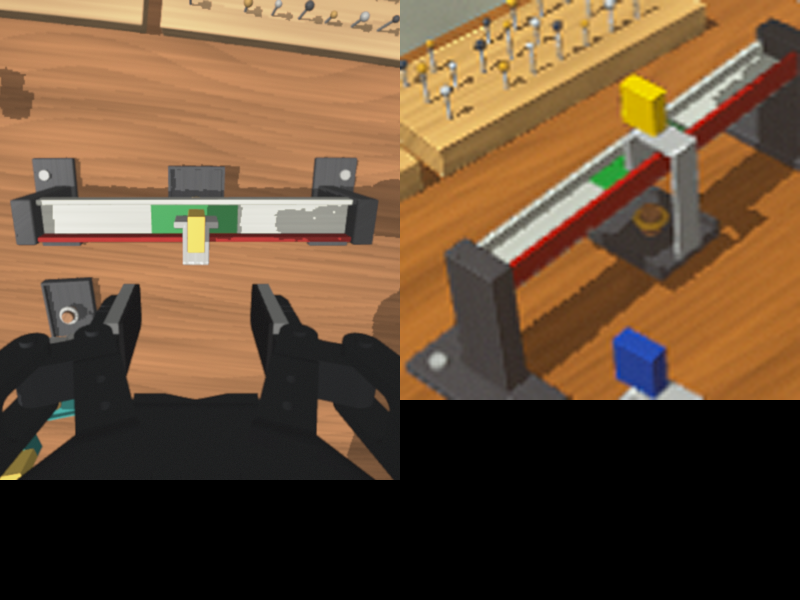

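The carrier hangs upright and square, with its tongue in the green stretch behind the lip; the hand is clear. A short settle, then I hand it in.

Request:
move_arm(
  steps=[
    {"hand":50,"translation":[0,0,0],"turn":0},
    {"hand":50,"translation":[0,0,0],"turn":0},
    {"hand":50,"translation":[0,0,0],"turn":0},
    {"hand":50,"translation":[0,0,0],"turn":0},
    {"hand":50,"translation":[0,0,0],"turn":0},
    {"hand":50,"translation":[0,0,0],"turn":0},
  ],
)

```text
t: 15.25
position: [0.6241, 0.083, 0.251]
eef_rot: [-3.136, -0.179, -0.0]
wrist_force: [-0.3, 0.2, -0.2]
opening: 0.0498
grip_force: 0.0
```

```bash
python3 -c "
from plant import robot
print(robot.finish_job())"
```

```text
the job is handed in; nothing more can be done
None
```

The yellow carrier hangs upright and square with its tongue on the green stretch behind the lip, the blue and black carriers were not touched, and I handed the job in at about 15 s (no verdict came back).

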